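Unpack the ladle: open the carton flaps and hang it up

ROBOT

A 6-joint arm with a two-finger parallel gripper is mounted at the origin on the work surface. World frame = base frame: x ahead of the robot, y to its left, z up, the work surface at z = 0. Lengths are in m, angles in rad, forces in N, time in s.
With the tool pointing down it reaches from about 0.25 to 0.725 m from the base axis. Payload 4 kg.
Tool frame: the origin (TCP) lies between the finger pads; the fingertips stand 17 mm ahead of it and the grasp point (between the pads) lies 2 mm behind it; z points along the fingers, y is the direction in which the jaws open and shut (so a half turn about z gives the same grasp; the last joint's range is limited). The gripper opens to 85 mm and grips with 20 to 120 N. Pads are 22 mm wide; open, the fingers measure 114 mm over their backs; the gripper's body (76 mm by 85 mm) begins 54 mm behind the grasp point. The pads swing forward as they close: fully open they stand 13 mm farther back than shut.
Start: joints at [1.327, 0.241, 0.005, 1.335, 0, 1.571], TCP at [0.121, 0.485, 0.248] pointing down, gripper open.
Joint ranges: [-2.72, 2.72], [-1.05, 1.87], [-1.09, 1.28], [-1.99, 2.15], [-1.42, 1.44], [-3.14, 3.14]. Speed limits (rad/s): [2.79, 2.79, 3.14, 3.14, 3.14, 3.14].

INTERFACE

Orientations are given as a unit quaternion [x, y, z, w].
In Python, from workcell import readout, viewer, order gives the robot as it stands. The module is installed in compiled form; this text tells all that it offers.
- The arm moves only by the shell command python3 -m crank 'ROWS'. ROWS is text: rows parted by semicolons, each of 7 numbers parted by spaces: the shift along the tool's x, y, z in m, then the turn, a rotation vector about the tool's x, y, z in rad, then the gripper's target within -1 to 1 (shut at 1, half-way at 0, fully open at -1). A call has 1 to 20 rows; each row shifts and turns the pose as measured when the row begins, along the tool's axes as they then stand; what a row does not reach is not made up. A row lasts 1/12 s, in which the tool goes at most 41.7 mm and 7.16 degrees, less where a joint would pass 70% of its speed; a pose out of reach is approached as far as the arm can. A call with a gripper value outside its range is refused whole. The fingers move at their own pace and stop on an object; the grip force is fixed at half the most. Time passes only in rows, so rows that do not move let the fingers close. It gives the time, the measured TCP pose, the force and the opening at its end, in the units of the state.
- readout.get_obs(): the state, without advancing time (a new reading comes with each control period).
- viewer.camera(name): name is "scene" or "top" or "wrist"; returns the picture (400x640x3 uint8, red, green, blue); there is no depth.
- viewer.calibration(name): a dict with "fx", "fy", "cx", "cy" (pixels), "eye" and "rotation" of the camera in the world. Camera axes: x right, y down, z forward; pixel columns grow to the right and rows downward; lengths in m; the calibration is good to about 2 mm. A picture is of the moment at which its call begins: read the wrist's pose just before it. calibration takes no time and is no camera call; for the wrist camera it gives the pose at the moment of the call.
- order.job_done(): hands the job in, once; it reports no verdict.
The state is a dict: "clock": time; "joint_pos": joint angles; "joint_vel": joint speeds; "tau": joint torques, N m; "eef_pos": TCP position; "tool_rot": TCP orientation; "ft_force": force on the tool from outside, world axes, zero at the start; "ft_torque": the same for the moment, N m; "grip_width": finger opening in m.
Only numpy, scipy, OpenCV 4.12 (cv2) and the standard library are available. Lean on these libraries where they do the work, as an engineer would, in place of code of your own. Each camera call takes 0.05 s, during which the arm holds its last target. There are 200 camera calls.

TASK

A small steel ladle stands packed in the cardboard carton. Fold both carton flaps open, outwards and well past upright so that they stay open; only then lift the ladle out and leave it hanging by the hole in its handle on the free red peg of the utensil rack. Leave the other things on the counter where they are.

Things in the scene. Friction and masses are not known exactly. Their poses are not given: they have to be found in the camera images.
- carton: cardboard carton fixed to the counter, 180 (x) x 170 (y) x 142 mm high, walls and floor 5 mm; origin at the centre of its underside, z up. Two flaps on its top are hinged along lines parallel to x at y = +80 (left) and -80 mm (right), z = 142 mm. The ladle stands at about x = -40, y = 0 mm in a paper cradle 56 mm square inside, 20 mm deep; the half with x above 0 is empty
- flap_left (a joint): angle of the left flap (carton +y side) in rad: 0 closed and level, 1.57 upright, 2.6 folded right out (stop). The hinge is stiff enough to stay where it is left; it starts slightly ajar
- flap_right (a joint): angle of the right flap (carton -y side), the same way: 0 closed, 1.57 upright, 2.6 folded right out
- flap_left_edge (a point): middle of the left flap's free edge, on its underside (inner face), 55 mm from the hinge; the axes turn with the flap. The flap is 178 mm long (carton x), 55 mm wide, 4 mm thick; closed, the two flaps leave a gap 50 mm wide along the middle
- flap_right_edge (a point): middle of the right flap's free edge, on its underside (inner face), 55 mm from the hinge; the axes turn with the flap
- ladle: small steel ladle, 125 mm tall, about 0.15 kg, standing upright on its round bowl (50 mm diameter, 26 mm high) in the carton; origin at the centre of the bowl's underside, z up along the handle. The top of the handle is a flat plate centred on the z axis, from z = 60 to 125 mm, 34 mm wide along ladle y, 5 mm thick along ladle x
- ladle_eye (a point): centre of the 20 mm round hole through the handle plate, 14 mm below the plate's top, 111 mm above the ladle's origin; the hole's axis is ladle x
- rack: utensil rack fixed to the counter, origin on the counter, z up: grey base plate 150 (x) x 250 (y) x 12 mm centred at x = +10 mm; at x = +50 mm a 12 mm bar frame, posts at y = +-118 mm, crossbar 180 mm up. Two red pegs, 8 mm diameter, stick out of the crossbar towards -x at y = +65 mm (free) and y = -65 mm (taken: a black spatula 60 mm wide is fixed there)
- peg_tip (a point): centre of the free peg's rounded tip, at x = -30, y = 65, z = 193 mm of the rack, with the rack's axes. From the tip the peg runs 80 mm towards rack +x, falling 13 mm to the crossbar
- pot: aluminium pot upside down, 150 mm diameter, 93 mm high, two side handles; origin at the centre of its underside; bystander
- mug: red plastic mug, 76 mm diameter, 90 mm high; origin at the centre of its underside; bystander
- teacup: white ceramic teacup, 72 mm diameter, 55 mm high; origin at the centre of its underside; bystander
- jar: glass jar with white cap, 70 mm diameter, 110 mm high; origin at the centre of its underside; bystander
Not all that is in view belongs to the job. Of the things that look like the carton, the larger one is meant. What is shaped like the ladle but green or yellow is not meant.

How it is judged:
By the outcome, as a careful person would: the job done as asked, in the order asked, and still so for the second after the job is handed in, with the robot touching nothing.
It also fails if it takes over 64 s, if anything falls off the work surface, if the arm or the gripper's body presses on something with over 40 N, if the wrist force passes 120 N, or if a joint passes its speed limit or range.

## Working session

There is one attempt and no reset: what is moved stays moved. The work goes in short steps, Python scripts to look and compute and a shell command to move; the robot and the scene stay as the last step left them, time stands still between calls to the robot, and variables do not carry over. Pictures are saved under pics/ and viewed, about 8 in all and at most 12, crops included, and the job is handed in when it is done.

```bash
mkdir -p pics; python3 - <<'E'
from workcell import readout, viewer
import cv2,numpy as np
np.set_printoptions(precision=4,suppress=True)
o=readout.get_obs()
for k in o: print(k,np.round(o[k],4))
for n in("scene","top"):
    im=viewer.camera(n); cv2.imwrite(f"pics/{n}0.png",im[:,:,::-1]); c=viewer.calibration(n)
    print(n,{k:np.round(v,4).tolist() for k,v in c.items()})
E
```

```text
clock 0.0
joint_pos [1.327  0.2414 0.0038 1.3352 0.     1.5708]
joint_vel [ 0.0014 -0.0004 -0.0002  0.0012  0.002  -0.0002]
tau [ -0.0004 -37.2315  25.241    0.017    0.0001   0.    ]
eef_pos [0.1206 0.4846 0.2474]
tool_rot [ 0.1216  0.9926 -0.001  -0.0001]
ft_force [0.2339 0.6999 0.0279]
ft_torque [-0.0165 -0.0145  0.0006]
grip_width 0.085
scene {'fx': 474.6958, 'fy': 474.6958, 'cx': 319.0051, 'cy': 202.8841, 'eye': [1.1619, 0.2698, 1.0525], 'rotation': [0.5575, 0.7765, -0.2393, -0.1703]}
top {'fx': 387.3545, 'fy': 387.3545, 'cx': 315.5235, 'cy': 195.5706, 'eye': [0.4194, 0.0414, 1.1705], 'rotation': [-0.698, 0.7136, -0.0292, 0.0517]}
```

View pics/scene0.png

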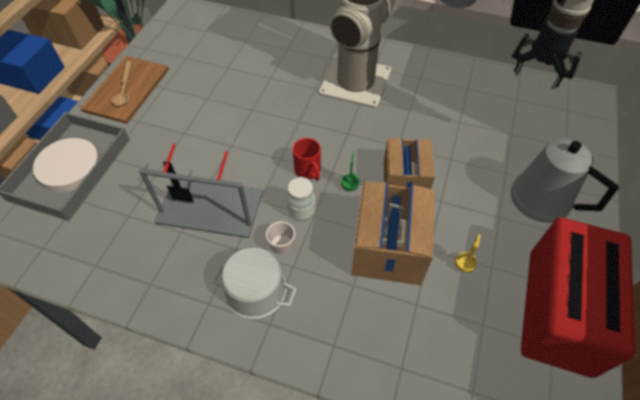

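View pics/top0.png

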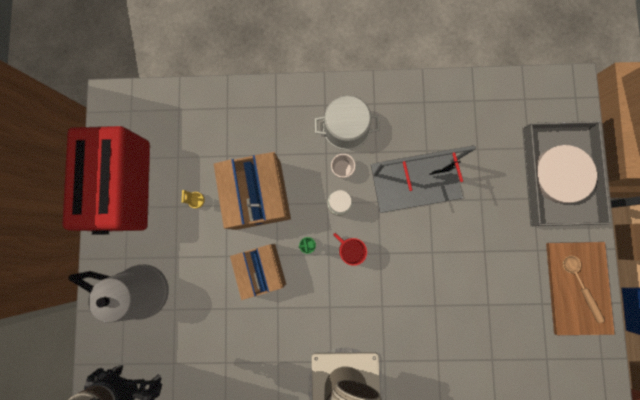

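Top view: larger carton (meant) at about (252,190), smaller look-alike at (258,270). Green ladle decoy at (307,245), yellow one at (193,199). Free red peg is near (407,175); the other peg at (458,165) holds the black spatula. I'll confirm with enlarged crops.

```bash
cat > h.py <<'E'
import numpy as np,cv2
from scipy.spatial.transform import Rotation as R
from workcell import readout,viewer
np.set_printoptions(precision=4,suppress=True)
def proj(P,c):
    p=R.from_quat(c["rotation"]).inv().apply(np.atleast_2d(P)-c["eye"])
    return p[:,:2]/p[:,2:]*[c["fx"],c["fy"]]+[c["cx"],c["cy"]]
def ray(uv,c):
    uv=np.atleast_2d(uv).astype(float)
    d=np.c_[(uv-[c["cx"],c["cy"]])/[c["fx"],c["fy"]],np.ones(len(uv))]
    return R.from_quat(c["rotation"]).apply(d)
def onz(uv,z,c):
    d=ray(uv,c); return c["eye"]+d*((z-c["eye"][2])/d[:,2:])
def tri(uv1,c1,uv2,c2):
    a,b=ray(uv1,c1)[0],ray(uv2,c2)[0]; a/=np.linalg.norm(a); b/=np.linalg.norm(b)
    e1,e2=np.array(c1["eye"]),np.array(c2["eye"])
    s=np.linalg.lstsq(np.c_[a,-b],e2-e1,rcond=None)[0]
    p,q=e1+a*s[0],e2+b*s[1]; return (p+q)/2,np.linalg.norm(p-q)
E
python3 - <<'E'
import cv2,numpy as np
t=cv2.imread("pics/top0.png");s=cv2.imread("pics/scene0.png")
f=lambda im,x,y:cv2.resize(im[y:y+75,x:x+100],(400,300),interpolation=cv2.INTER_CUBIC)
a=np.vstack([np.hstack([f(t,202,152),f(t,375,140)]),np.hstack([cv2.resize(s[175:283,325:469],(400,300),interpolation=cv2.INTER_CUBIC),cv2.resize(s[140:241,135:269],(400,300),interpolation=cv2.INTER_CUBIC)])])
cv2.imwrite("pics/crop1.png",a)
E
```

```text
(no output)
```

View pics/crop1.png

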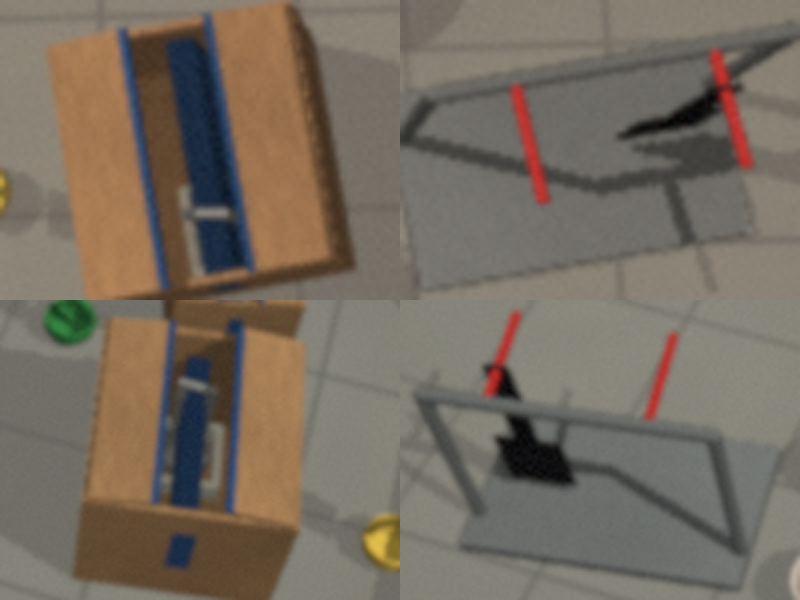

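Crops confirm: the larger carton (top view) has blue-edged flaps along image-vertical, with the light plate of the ladle's handle at about (255,205) in its near (-x) half. The free peg runs from (404,162) to its tip at about (411,190); the spatula is on the other one.

```bash
python3 - <<'E'
from h import *
ct,cs=viewer.calibration("top"),viewer.calibration("scene")
T=lambda x,y:(202+x/4-.375,152+y/4-.375); Rk=lambda x,y:(375+(x-400)/4-.375,140+y/4-.375)
print("top corners TL BL TR BR",onz([T(48,46),T(90,300),T(290,5),T(352,268)],.142,ct))
S=lambda x,y:(325+x*.36-.3,175+(y-300)*.36-.3)
print("scene corners: far-right? ",onz([S(108,320),S(85,500),S(302,340),S(298,527)],.142,cs))
print("flap edges top L: ",onz([T(124,30),T(166,288),T(208,15),T(251,270)],.150,ct))
L=tri(T(212,213),ct,S(197,385),cs); print("ladle top",L)
print("plate ends",onz([T(192,212),T(232,214)],.13,ct), onz([S(179,380),S(213,388)],.13,cs))
for n,im,c,rg in (("top",cv2.imread("pics/top0.png"),ct,(395,420,155,200)),("scene",cv2.imread("pics/scene0.png"),cs,(205,235,145,185))):
    b,g,r=[im[:,:,i].astype(int) for i in range(3)]
    m=(r>110)&(g<80)&(b<90); ys,xs=np.nonzero(m); k=(xs>rg[0])&(xs<rg[1])&(ys>rg[2])&(ys<rg[3]); xs,ys=xs[k],ys[k]
    vx,vy,x0,y0=cv2.fitLine(np.c_[xs,ys].astype(np.float32),cv2.DIST_L2,0,.01,.01).ravel()
    t=(xs-x0)*vx+(ys-y0)*vy; e=[(x0+vx*q,y0+vy*q) for q in (t.min(),t.max())]
    e.sort(key=lambda p:p[1]); print(n,np.array(e)); 
    if n=="top": et=e
    else: es=e
print("tip",tri(et[1],ct,es[0],cs),"root",tri(et[0],ct,es[1],cs))
print("tip z193",onz(et[1],.193,ct),"root z180",onz(et[0],.182,ct))
print("base corners",onz([Rk(418,290),Rk(755,236)],.012,ct))
E
```

```text
top corners TL BL TR BR [[0.6337 0.3489 0.142 ]
 [0.4605 0.3189 0.142 ]
 [0.6576 0.1833 0.142 ]
 [0.478  0.1433 0.142 ]]
scene corners: far-right?  [[0.486  0.1515 0.142 ]
 [0.6615 0.182  0.142 ]
 [0.4538 0.3136 0.142 ]
 [0.6317 0.345  0.142 ]]
flap edges top L:  [[0.6416 0.2949 0.15  ]
 [0.467  0.2661 0.15  ]
 [0.6504 0.2378 0.15  ]
 [0.4777 0.2095 0.15  ]]
ladle top (array([0.5181, 0.2394, 0.1288]), np.float64(3.919584754314762e-05))
plate ends [[0.519  0.2528 0.13  ]
 [0.517  0.2255 0.13  ]] [[0.5188 0.2238 0.13  ]
 [0.5176 0.2528 0.13  ]]
top [[403.3619 160.9119]
 [410.4735 190.1282]]
scene [[226.1675 151.7455]
 [217.7636 179.2335]]
tip (array([ 0.5412, -0.171 ,  0.1928]), np.float64(0.004927058354191754)) root (array([ 0.6178, -0.1576,  0.1871]), np.float64(0.004608474645869528))
tip z193 [[ 0.5403 -0.1686  0.193 ]] root z180 [[ 0.6179 -0.1564  0.182 ]]
base corners [[ 0.4989 -0.1116  0.012 ]
 [ 0.5334 -0.3622  0.012 ]]
```

```bash
cat >> h.py <<'E'
C=np.array([.558,.2483,0]); CY=np.radians(9.8); RC=R.from_euler("z",CY)
def car(p): return C+RC.apply(p)
def rot(zd,yd):
    zd=np.array(zd,float)/np.linalg.norm(zd); yd=np.array(yd,float); yd-=zd*(yd@zd); yd/=np.linalg.norm(yd)
    return R.from_matrix(np.c_[np.cross(yd,zd),yd,zd])
def plan(seq):
    """seq of (name,pos,rot): print turn first (old tool axes), then shift in the new axes"""
    o=readout.get_obs(); p,q=np.array(o["eef_pos"]),R.from_quat(o["tool_rot"])
    for n,P,Q in seq:
        Q=Q or q; rv=(q.inv()*Q).as_rotvec(); d=Q.inv().apply(np.array(P)-p)
        print(n,"turn",rv.round(3),"n>=%.1f"%(np.degrees(np.linalg.norm(rv))/7.16),"| shift mm",(d*1e3).round(1),"n>=%.1f"%(np.linalg.norm(d)/.0417), "| in old axes",(q.inv().apply(np.array(P)-p)*1e3).round(1))
        p,q=np.array(P),Q
def ctl(cy,cz,x,tilt,tip=.017,s=1):
    """tip at carton (x,cy,cz); tilt>0 leans the tip to carton +y; tool y along s*carton x"""
    d=np.array([0,np.sin(tilt),-np.cos(tilt)]); t=np.array([x,cy,cz])
    return car(t-d*tip),rot(RC.apply(d),RC.apply([s,0,0]))
E
python3 - <<'E'
from h import *
ct,cs=viewer.calibration("top"),viewer.calibration("scene")
T=lambda x,y:(202+x/4-.375,152+y/4-.375); S=lambda x,y:(325+x*.36-.3,175+(y-300)*.36-.3)
for n,a,b in(("Lfar",T(124,30),S(233,510)),("Lnear",T(166,288),S(242,325)),("Rfar",T(208,15),S(157,503)),("Rnear",T(251,270),S(174,325))):
    P,g=tri(a,ct,b,cs); print(n,RC.inv().apply(P-C),g)
print(readout.get_obs()["joint_pos"])
for s in(1,-1):
    plan([("above",)+ctl(.0,.22,.035,0,s=s),("tilt",)+ctl(-.01,.20,.035,np.radians(25),s=s)])
E
```

```text
Lfar [0.0891 0.0306 0.1548] 2.0954167078858184e-05
Lnear [-0.0873  0.03    0.1585] 0.00233542838626241
Rfar [ 0.0892 -0.0268  0.1502] 0.0012989535850494545
Rnear [-0.0856 -0.0258  0.1492] 0.0026733824242707637
[1.327  0.2414 0.0039 1.3352 0.     1.5708]
above turn [-0.002  0.001  1.156] n>=9.3 | shift mm [-307.4  425.8   10.5] n>=12.6 | in old axes [-513.6 -109.7   10.7]
tilt turn [0.    0.436 0.   ] n>=3.5 | shift mm [-24.7  -0.   12.3] n>=0.7 | in old axes [-17.2  -0.   21.6]
above turn [-0.001 -0.002 -1.986] n>=15.9 | shift mm [ 307.4 -425.8   10.5] n>=12.6 | in old axes [-513.6 -109.7   10.7]
tilt turn [ 0.    -0.436  0.   ] n>=3.5 | shift mm [24.7  0.  12.3] n>=0.7 | in old axes [17.2  0.  21.6]
```

```bash
python3 -m crank '-.034 -.0073 .0007 0 0 0 1;-.034 -.0073 .0007 0 0 0 1;-.034 -.0073 .0007 0 0 0 1;-.034 -.0073 .0007 0 0 0 1;-.034 -.0073 .0007 0 0 0 1;-.034 -.0073 .0007 0 0 0 1;-.034 -.0073 .0007 0 0 0 1;-.034 -.0073 .0007 0 0 0 1;-.034 -.0073 .0007 0 0 0 1;-.034 -.0073 .0007 0 0 0 1;-.034 -.0073 .0007 0 0 0 1;-.034 -.0073 .0007 0 0 0 1;-.034 -.0073 .0007 0 0 0 1;-.034 -.0073 .0007 0 0 0 1;-.034 -.0073 .0007 0 0 0 1' && python3 -m crank '0 0 0 0 0 .116 1;0 0 0 0 0 .116 1;0 0 0 0 0 .116 1;0 0 0 0 0 .116 1;0 0 0 0 0 .116 1;0 0 0 0 0 .116 1;0 0 0 0 0 .116 1;0 0 0 0 0 .116 1;0 0 0 0 0 .116 1;0 0 0 0 0 .116 1'
python3 - <<'E'
from h import *
print(readout.get_obs()["joint_pos"])
plan([("above",)+ctl(.0,.22,.035,0),("tilt",)+ctl(-.012,.20,.035,np.radians(25)),("down",)+ctl(.020,.122,.035,np.radians(25))])
im=viewer.camera("wrist"); cv2.imwrite("pics/w1.png",im[:,:,::-1])
E
```

```text
clock: 1.35
eef_pos: [0.602, 0.249, 0.2268]
tool_rot: [0.113, 0.994, -0.005, -0.006]
ft_force: [-0.4, 1.3, 0.9]
grip_width: -0.0002
clock: 2.18
eef_pos: [0.6075, 0.2392, 0.2125]
tool_rot: [0.666, 0.746, -0.017, -0.005]
ft_force: [0.4, -0.2, -0.5]
grip_width: 0.0003
[ 0.3777  0.5991  0.4558  1.4632 -0.0058  1.8345]
above turn [-0.033  0.014 -0.057] n>=0.5 | shift mm [ 17.4 -12.2 -24.5] n>=0.8 | in old axes [ 16.3 -14.  -24.3]
tilt turn [0.    0.436 0.   ] n>=3.5 | shift mm [-26.5   0.   11.5] n>=0.7 | in old axes [-19.2   0.   21.6]
down turn [0. 0. 0.] n>=0.0 | shift mm [-4.   0.  84.2] n>=2.0 | in old axes [-4.   0.  84.2]
```

View pics/w1.png

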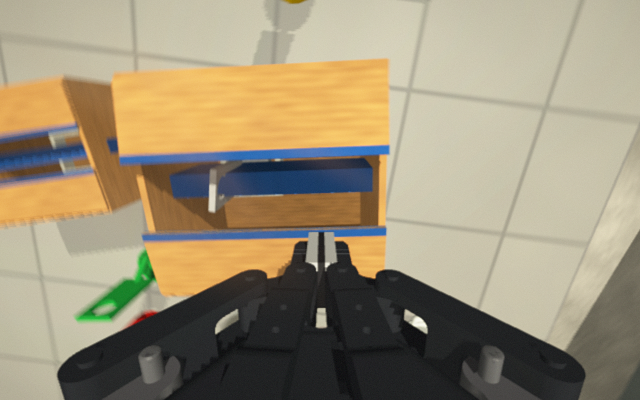

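Wrist view: the gap between the blue flap edges is clear (rows 160–232), the ladle's plate stands at (213,188) in the near half, and the closed fingers are above the empty half.

```bash
python3 -m crank '.016 -.014 -.024 0 0 0 1;0 0 0 -.033 .014 -.057 1;-.007 0 .003 0 .11 0 1;-.007 0 .003 0 .11 0 1;-.007 0 .003 0 .11 0 1;-.007 0 .003 0 .11 0 1;0 0 0 0 0 0 1'
python3 - <<'E'
from h import *
plan([("tilt",)+ctl(-.015,.20,.035,np.radians(25)),("down",)+ctl(.016,.122,.035,np.radians(25))])
E
```

```text
clock: 2.82
eef_pos: [0.5946, 0.2333, 0.2176]
tool_rot: [0.618, 0.753, 0.146, -0.175]
ft_force: [-0.0, 0.5, -0.9]
grip_width: -0.0001
tilt turn [-0.007 -0.024  0.023] n>=0.3 | shift mm [-2.   1.5  1.5] n>=0.1 | in old axes [-2.   1.4  1.4]
down turn [0. 0. 0.] n>=0.0 | shift mm [-4.9 -0.  83.8] n>=2.0 | in old axes [-4.9 -0.  83.8]
```

```bash
python3 -m crank '-.001 .001 .02 0 -.01 .01 1;-.001 0 .022 0 0 0 1;-.001 0 .022 0 0 0 1;-.001 0 .022 0 0 0 1;0 0 0 0 0 0 1'
python3 - <<'E'
from h import *
d=np.radians
plan([("down",)+ctl(.016,.122,.035,d(25)),("under",)+ctl(.026,.124,.035,d(30)),("lift",)+ctl(.036,.155,.035,d(30)),("lift2",)+ctl(.05,.185,.035,d(30)),("l3",)+ctl(.075,.19,.035,d(30)),("l4",)+ctl(.115,.185,.035,d(30))])
E
```

```text
clock: 3.23
eef_pos: [0.5911, 0.2643, 0.1356]
tool_rot: [0.622, 0.752, 0.142, -0.168]
ft_force: [-0.0, 0.1, -1.3]
grip_width: -0.0002
down turn [-0.004 -0.008  0.017] n>=0.2 | shift mm [-0.5 -0.3 -2.2] n>=0.1 | in old axes [-0.5 -0.4 -2.2]
under turn [ 0.     0.087 -0.   ] n>=0.7 | shift mm [8.2 0.  3.2] n>=0.2 | in old axes [8.4 0.  2.5]
lift turn [0. 0. 0.] n>=0.0 | shift mm [ 24.2   0.  -21.8] n>=0.8 | in old axes [ 24.2   0.  -21.8]
lift2 turn [0. 0. 0.] n>=0.0 | shift mm [ 27.1  -0.  -19. ] n>=0.8 | in old axes [ 27.1  -0.  -19. ]
l3 turn [0. 0. 0.] n>=0.0 | shift mm [24.2  0.   8.2] n>=0.6 | in old axes [24.2  0.   8.2]
l4 turn [0. 0. 0.] n>=0.0 | shift mm [32.1  0.  24.3] n>=1.0 | in old axes [32.1  0.  24.3]
```

```bash
python3 -m crank '.008 0 0 0 .08 0 1;.012 0 -.011 0 0 0 1;.012 0 -.011 0 0 0 1;.009 0 -.0065 0 0 0 1;.009 0 -.0065 0 0 0 1;.009 0 -.0065 0 0 0 1;0 0 0 0 0 0 1'
python3 - <<'E'
from h import *
d=np.radians
plan([("lift2",)+ctl(.05,.185,.035,d(30)),("l3",)+ctl(.075,.19,.035,d(30)),("l4",)+ctl(.115,.185,.035,d(30)),("l5",)+ctl(.123,.170,.035,d(30))])
E
```

```text
clock: 3.82
eef_pos: [0.5832, 0.2962, 0.2033]
tool_rot: [0.612, 0.748, 0.163, -0.198]
ft_force: [0.1, 0.8, 1.7]
grip_width: 0.0
lift2 turn [-0.012  0.005  0.024] n>=0.2 | shift mm [-3.   2.1  2.4] n>=0.1 | in old axes [-3.   2.   2.4]
l3 turn [0. 0. 0.] n>=0.0 | shift mm [24.2  0.   8.2] n>=0.6 | in old axes [24.2  0.   8.2]
l4 turn [0. 0. 0.] n>=0.0 | shift mm [32.1  0.  24.3] n>=1.0 | in old axes [32.1  0.  24.3]
l5 turn [0. 0. 0.] n>=0.0 | shift mm [-0.6  0.  17. ] n>=0.4 | in old axes [-0.6  0.  17. ]
```

```bash
python3 -m crank '.007 0 .003 0 0 0 1;.008 0 .003 0 0 0 1;.008 0 .004 0 0 0 1;.008 0 .006 0 0 0 1;.008 0 .006 0 0 0 1;.008 0 .006 0 0 0 1;.008 0 .006 0 0 0 1;0 0 0 0 0 0 1'
python3 - <<'E'
from h import *
d=np.radians
plan([("l4",)+ctl(.115,.185,.035,d(30)),("l5",)+ctl(.123,.170,.035,d(30))])
a=viewer.camera("scene")[:,:,::-1]; cv2.imwrite("pics/s1.png",cv2.resize(a[100:300,300:500],(600,600),interpolation=cv2.INTER_CUBIC))
E
```

```text
clock: 4.48
eef_pos: [0.569, 0.367, 0.2019]
tool_rot: [0.611, 0.748, 0.164, -0.197]
ft_force: [0.9, -0.2, 1.5]
grip_width: 0.0002
l4 turn [-0.01   0.005  0.027] n>=0.2 | shift mm [-8.5  3.9 -2.4] n>=0.2 | in old axes [-8.6  3.7 -2.4]
l5 turn [0. 0. 0.] n>=0.0 | shift mm [-0.6  0.  17. ] n>=0.4 | in old axes [-0.6  0.  17. ]
```

View pics/s1.png

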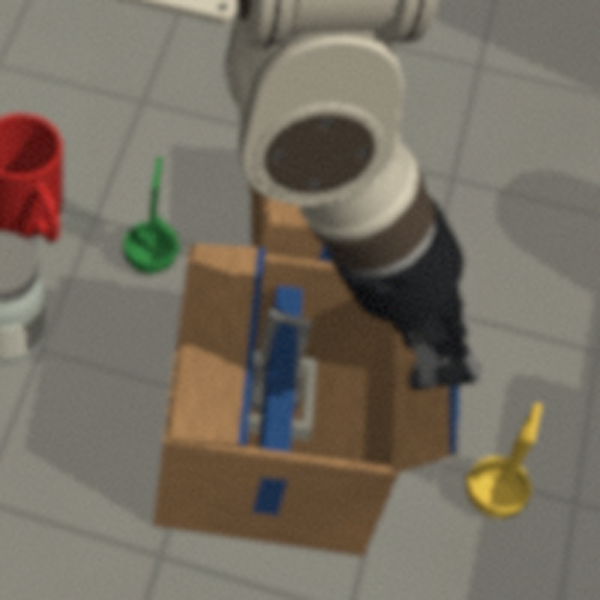

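Left flap (right side of the crop, blue edge at about (455,410)) is folded outward. I'll press it down a bit more, then retreat and tilt for the right flap.

```bash
python3 -m crank '-.004 0 .003 0 0 0 1;-.003 0 .004 0 0 0 1;-.001 0 .002 0 0 0 1;0 0 0 0 0 0 1' && python3 -m crank '0 0 -.02 0 0 0 1;-.01 0 -.03 0 0 0 1;-.03 0 -.005 0 -.12 0 1;-.03 0 0 0 -.12 0 1;-.03 0 0 0 -.12 0 1;-.015 0 0 0 -.12 0 1;0 0 0 0 -.12 0 1;0 0 0 0 -.12 0 1;0 0 0 0 -.12 0 1;0 0 0 0 -.12 0 1;0 0 0 0 0 0 1'
python3 - <<'E'
from h import *
d=np.radians
plan([("pre",)+ctl(.015,.2,.035,-d(25)),("down",)+ctl(-.014,.122,.035,-d(25))])
E
```

```text
clock: 4.87
eef_pos: [0.5695, 0.3643, 0.189]
tool_rot: [0.611, 0.748, 0.164, -0.198]
ft_force: [-0.7, -0.4, 1.0]
grip_width: 0.0
clock: 5.78
eef_pos: [0.5989, 0.2149, 0.1933]
tool_rot: [0.62, 0.747, -0.152, 0.183]
ft_force: [-0.4, 1.0, -1.0]
grip_width: -0.0002
pre turn [0.006 0.045 0.012] n>=0.4 | shift mm [ 47.    0.4 -46.2] n>=1.6 | in old axes [ 44.8   1.3 -48.3]
down turn [0. 0. 0.] n>=0.0 | shift mm [ 6.7 -0.  82.9] n>=2.0 | in old axes [ 6.7 -0.  82.9]
```

```bash
python3 -m crank '0 0 -.03 0 0 0 1;.02 0 -.018 0 0 0 1;.025 .001 0 0 .045 .01 1;0 0 0 0 0 0 1'
python3 - <<'E'
from h import *
d=np.radians
plan([("pre",)+ctl(.015,.2,.035,-d(25)),("down",)+ctl(-.012,.122,.035,-d(25))])
E
```

```text
clock: 6.12
eef_pos: [0.5867, 0.2757, 0.2117]
tool_rot: [0.628, 0.748, -0.139, 0.16]
ft_force: [0.3, -1.3, -0.3]
grip_width: 0.0004
pre turn [-0.005 -0.009  0.004] n>=0.1 | shift mm [-1.5  2.1 -3.4] n>=0.1 | in old axes [-1.5  2.  -3.4]
down turn [0. 0. 0.] n>=0.0 | shift mm [ 8.5 -0.  82.1] n>=2.0 | in old axes [ 8.5 -0.  82.1]
```

```bash
python3 -m crank '.002 .001 .02 0 0 0 1;.002 .001 .02 0 0 0 1;.002 0 .02 0 0 0 1;.002 0 .019 0 0 0 1;0 0 0 0 0 0 1;-.008 0 0 0 -.08 0 1;-.005 0 0 0 0 0 1;0 0 0 0 0 0 1'
python3 - <<'E'
from h import *
d=np.radians
plan([("under",)+ctl(-.027,.124,.035,-d(30)),("lift",)+ctl(-.036,.155,.035,-d(30)),("l2",)+ctl(-.05,.185,.035,-d(30)),("l4",)+ctl(-.12,.185,.035,-d(30))])
E
```

```text
clock: 6.78
eef_pos: [0.5984, 0.2375, 0.1442]
tool_rot: [0.628, 0.741, -0.153, 0.182]
ft_force: [-0.1, -0.5, 0.2]
grip_width: -0.0001
under turn [-0.001 -0.043 -0.005] n>=0.3 | shift mm [ 1.9 -3.   5.2] n>=0.2 | in old axes [ 1.7 -3.   5.3]
lift turn [0. 0. 0.] n>=0.0 | shift mm [-23.3  -0.  -22.3] n>=0.8 | in old axes [-23.3  -0.  -22.3]
l2 turn [0. 0. 0.] n>=0.0 | shift mm [-27.1   0.  -19. ] n>=0.8 | in old axes [-27.1   0.  -19. ]
l4 turn [0. 0. 0.] n>=0.0 | shift mm [-60.6  -0.   35. ] n>=1.7 | in old axes [-60.6  -0.   35. ]
```

```bash
python3 -m crank '-.011 -.001 -.009 0 -.03 0 1;-.011 -.001 -.01 0 0 0 1;-.009 0 -.0065 0 0 0 1;-.009 0 -.0065 0 0 0 1;-.009 0 -.0065 0 0 0 1;0 0 0 0 0 0 1' && python3 -m crank '-.007 0 .003 0 0 0 1;-.008 0 .003 0 0 0 1;-.008 0 .004 0 0 0 1;-.008 0 .006 0 0 0 1;-.008 0 .006 0 0 0 1;-.008 0 .006 0 0 0 1;-.008 0 .006 0 0 0 1;0 0 0 0 0 0 1'
python3 - <<'E'
from h import *
d=np.radians
plan([("l4",)+ctl(-.118,.187,.035,-d(30)),("l5",)+ctl(-.118,.176,.035,-d(30))])
a=viewer.camera("scene")[:,:,::-1]; cv2.imwrite("pics/s2.png",cv2.resize(a[100:300,300:500],(600,600),interpolation=cv2.INTER_CUBIC))
E
```

```text
clock: 7.28
eef_pos: [0.6019, 0.2093, 0.21]
tool_rot: [0.628, 0.738, -0.159, 0.191]
ft_force: [-0.1, 0.3, 0.7]
grip_width: -0.0001
clock: 7.95
eef_pos: [0.6131, 0.1355, 0.2064]
tool_rot: [0.629, 0.737, -0.16, 0.191]
ft_force: [0.4, 0.2, 0.7]
grip_width: 0.0003
l4 turn [-0.003 -0.019 -0.013] n>=0.2 | shift mm [11.9 -0.1 -1.5] n>=0.3 | in old axes [11.9 -0.2 -1.2]
l5 turn [0. 0. 0.] n>=0.0 | shift mm [5.5 0.  9.5] n>=0.3 | in old axes [5.5 0.  9.5]
```

View pics/s2.png

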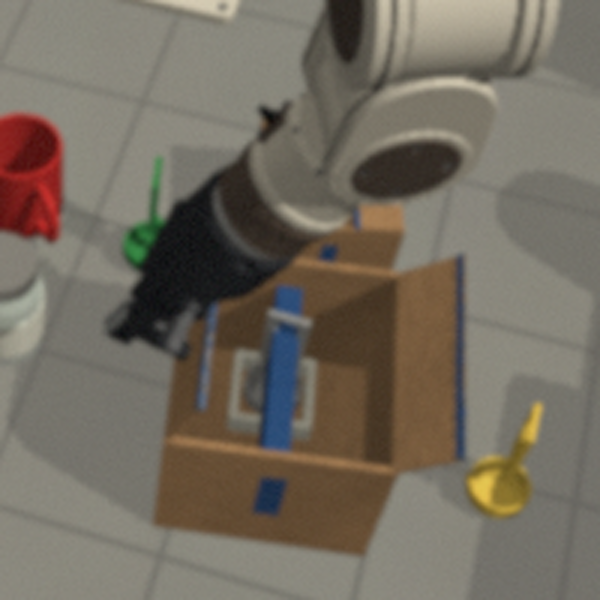

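Left flap is well out, at (460,350). But the right flap's blue edge at (205,360) is only part-way up: the fingertip slipped over it. I'll measure its angle and push again from inside.

```bash
python3 - <<'E'
from h import *
d=np.radians
cs=viewer.calibration("scene")
for a in np.arange(.4,1.8,.2): print(a.round(1),proj([car([x,-.08+.055*np.cos(a),.142+.055*np.sin(a)]) for x in(0,.06)],cs).ravel())
for a in (2.,2.2,2.4,2.6): print("L",a,proj([car([x,.08-.055*np.cos(a),.142+.055*np.sin(a)]) for x in(.089,-.089)],cs).ravel())
plan([("up",)+ctl(-.12,.235,.035,-d(30)),("in",)+ctl(.0,.225,.035,-d(30)),("dn",)+ctl(-.022,.155,.035,-d(30)),("push",)+ctl(-.05,.17,.035,-d(30)),("push2",)+ctl(-.08,.18,.035,-d(30)),("push3",)+ctl(-.118,.18,.035,-d(30))])
E
```

```text
0.4 [384.2505 210.0975 382.0872 232.948 ]
0.6 [382.3654 207.4159 380.1248 230.347 ]
0.8 [379.5762 204.9048 377.2304 227.8964]
1.0 [375.9894 202.6775 373.5143 225.7069]
1.2 [371.7535 200.8371 369.1305 223.8802]
1.4 [367.0525 199.4698 364.2703 222.5019]
1.6 [362.0964 198.6392 359.1512 221.6364]
L 2.0 [446.5877 246.3631 447.0122 178.2232]
L 2.2 [450.6339 248.2813 450.6874 180.2026]
L 2.4 [453.8211 250.5093 453.5848 182.5622]
L 2.6 [456.023  252.9441 455.5893 185.1936]
up turn [-0.003 -0.02  -0.012] n>=0.2 | shift mm [-14.5  -0.1 -41.7] n>=1.1 | in old axes [-13.7  -0.  -41.9]
in turn [0. 0. 0.] n>=0.0 | shift mm [108.9   0.  -51.3] n>=2.9 | in old axes [108.9   0.  -51.3]
dn turn [0. 0. 0.] n>=0.0 | shift mm [15.9  0.  71.6] n>=1.8 | in old axes [15.9  0.  71.6]
push turn [0. 0. 0.] n>=0.0 | shift mm [-31.7   0.    1. ] n>=0.8 | in old axes [-31.7   0.    1. ]
push2 turn [0. 0. 0.] n>=0.0 | shift mm [-31.   -0.    6.3] n>=0.8 | in old axes [-31.   -0.    6.3]
push3 turn [0. 0. 0.] n>=0.0 | shift mm [-32.9   0.   19. ] n>=0.9 | in old axes [-32.9   0.   19. ]
```

```bash
python3 -m crank '-.007 0 -.022 0 0 0 1;-.007 0 -.022 0 0 0 1;.027 0 -.013 0 0 0 1;.027 0 -.013 0 0 0 1;.027 0 -.013 0 0 0 1;.027 0 -.013 0 0 0 1;.004 0 .018 0 0 0 1;.004 0 .018 0 0 0 1;.004 0 .018 0 0 0 1;.004 0 .018 0 0 0 1;0 0 0 0 0 0 1'
python3 - <<'E'
from h import *
d=np.radians
plan([("dn",)+ctl(-.022,.155,.035,-d(30)),("push",)+ctl(-.05,.17,.035,-d(30)),("push2",)+ctl(-.08,.18,.035,-d(30)),("push3",)+ctl(-.118,.18,.035,-d(30))])
E
```

```text
clock: 8.92
eef_pos: [0.5948, 0.2537, 0.1721]
tool_rot: [0.628, 0.738, -0.157, 0.19]
ft_force: [-0.2, 0.8, -1.1]
grip_width: -0.0
dn turn [ 0.002 -0.025 -0.01 ] n>=0.2 | shift mm [-9.7 -2.2  8.3] n>=0.3 | in old axes [-9.9 -2.1  8.1]
push turn [0. 0. 0.] n>=0.0 | shift mm [-31.7   0.    1. ] n>=0.8 | in old axes [-31.7   0.    1. ]
push2 turn [0. 0. 0.] n>=0.0 | shift mm [-31.   -0.    6.3] n>=0.8 | in old axes [-31.   -0.    6.3]
push3 turn [0. 0. 0.] n>=0.0 | shift mm [-32.9   0.   19. ] n>=0.9 | in old axes [-32.9   0.   19. ]
```

```bash
python3 -m crank '-.01 -.001 .006 0 -.02 0 1;-.008 -.001 0 0 0 0 1;-.008 0 0 0 0 0 1;-.008 0 0 0 0 0 1;-.008 0 .001 0 0 0 1;-.008 0 .002 0 0 0 1;-.008 0 .002 0 0 0 1;-.008 0 .003 0 0 0 1;-.008 0 .005 0 0 0 1;-.008 0 .005 0 0 0 1;-.008 0 .005 0 0 0 1;-.006 0 .005 0 0 0 1;0 0 0 0 0 0 1'
python3 - <<'E'
from h import *
d=np.radians
plan([("push3",)+ctl(-.118,.178,.035,-d(30))])
im=viewer.camera("scene")[:,:,::-1]; cv2.imwrite("pics/s3.png",cv2.resize(im[100:300,300:500],(600,600),interpolation=cv2.INTER_CUBIC))
E
```

```text
clock: 10.0
eef_pos: [0.6122, 0.1456, 0.1984]
tool_rot: [0.627, 0.736, -0.159, 0.199]
ft_force: [0.1, 1.2, -0.1]
grip_width: 0.0001
push3 turn [ 0.009 -0.008 -0.015] n>=0.2 | shift mm [ 3.7 -0.9  4.4] n>=0.1 | in old axes [ 3.6 -1.   4.5]
```

```bash
python3 -m crank '.002 0 .003 0 0 0 1;.003 0 .004 0 0 0 1;.001 0 .002 0 0 0 1;0 0 0 0 0 0 1' && python3 -m crank '0 0 -.03 0 0 0 1;.01 0 -.035 0 0 0 1;.02 0 -.03 0 0 0 1;.03 0 -.02 0 .11 0 0;.02 0 -.01 0 .11 0 0;0 0 -.01 0 .11 0 -.2;0 0 -.01 0 .11 0 -.2;0 0 0 0 .08 0 -.2;0 0 0 0 0 0 -.2'
python3 - <<'E'
from h import *
im=viewer.camera("scene")[:,:,::-1]; c=cv2.resize(im[100:300,300:500],(400,400),interpolation=cv2.INTER_CUBIC)
w=viewer.camera("wrist")[:,:,::-1]; cv2.imwrite("pics/w2.png",w); 
cw=viewer.calibration("wrist"); print({k:np.round(v,4).tolist() for k,v in cw.items()})
cv2.imwrite("pics/s4.png",np.hstack([c,cv2.resize(w[:,120:520],(400,400))]))
o=readout.get_obs(); print(o["eef_pos"],o["joint_pos"],R.from_quat(o["tool_rot"]).as_matrix())
E
```

```text
clock: 10.38
eef_pos: [0.6125, 0.1465, 0.187]
tool_rot: [0.627, 0.736, -0.16, 0.2]
ft_force: [0.2, 0.8, 0.9]
grip_width: -0.0
clock: 11.13
eef_pos: [0.5835, 0.2943, 0.2728]
tool_rot: [0.642, 0.766, 0.008, -0.009]
ft_force: [0.5, -1.1, 0.2]
grip_width: 0.0508
{'fx': 279.9718, 'fy': 279.9718, 'cx': 320.8866, 'cy': 198.7382, 'eye': [0.5709, 0.3594, 0.3984], 'rotation': [0.9884, 0.0879, 0.0108, 0.1238]}
[0.5827 0.2956 0.2721] [0.4607 0.555  0.5346 1.5454 0.0198 1.8542] [[-0.1764  0.9843 -0.0043]
 [ 0.9841  0.1764  0.02  ]
 [ 0.0205 -0.0007 -0.9998]]
```

View pics/s4.png

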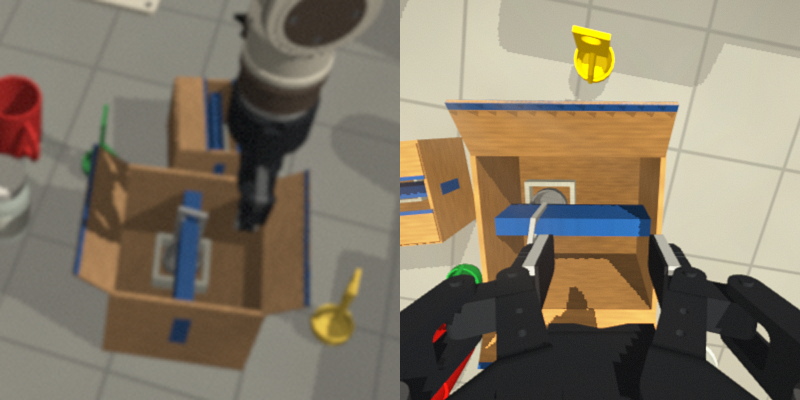

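Both flaps are folded out: the scene crop shows blue edges at (85,210) and (307,240). A blue bar also runs along carton x next to the ladle (wrist part (497–650, 205–235)); I need its height and position before grasping.

```bash
python3 - <<'E'
from h import *
cw,cs,ct=[viewer.calibration(n) for n in("wrist","scene","top")]
T=lambda x,y:(202+x/4-.375,152+y/4-.375)
for n,a,b in(("-x,+y",(217,205),(400,196)),("+x,+y",(370,205),(397,249)),("-x,-y",(217,233),(391,196)),("+x,-y",(370,235),(388,249))):
    P,g=tri(a,cw,b,cs); print(n,RC.inv().apply(P-C),g)
for n,a,b in(("-x mid",(217,212),T(222,275)),("+x mid",(370,212),T(185,42))):
    P,g=tri(a,cw,b,ct); print(n,RC.inv().apply(P-C),g)
t=viewer.camera("top")[:,:,::-1]
w=cv2.imread("pics/w2.png")
cv2.imwrite("pics/c2.png",np.hstack([cv2.resize(t[147:227,207:307],(400,320),interpolation=cv2.INTER_CUBIC),cv2.resize(w[160:260,190:315],(400,320),interpolation=cv2.INTER_CUBIC)]))
for a in (2.2,2.4,2.6): print("R",a,proj([car([x,-.08+.055*np.cos(a),.142+.055*np.sin(a)]) for x in(.089,-.089)],cs).ravel(), "now seen (339,236) (345,174)")
E
```

```text
-x,+y [-0.0942  0.0144  0.085 ] 0.013295413003088733
+x,+y [0.0775 0.0195 0.1219] 0.023899546596736942
-x,-y [-0.0881 -0.0118  0.0962] 0.0020792264304817704
+x,-y [ 0.0804 -0.0061  0.1261] 0.012019973233356476
-x mid [-0.0838  0.0088  0.0899] 0.010046417976538774
+x mid [0.0934 0.0064 0.0674] 0.0011313083174878359
R 2.2 [342.8295 233.9102 352.5478 168.3514] now seen (339,236) (345,174)
R 2.4 [338.8701 235.1473 348.8817 169.8796] now seen (339,236) (345,174)
R 2.6 [335.694  236.816  345.9161 171.8607] now seen (339,236) (345,174)
```

View pics/c2.png

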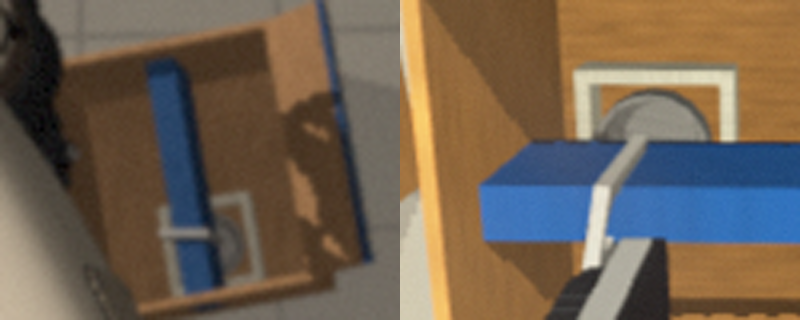

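The enlarged crops show a solid blue cross-bar from wall to wall, with the ladle's plate above or beside it at crop (600,225). I'll find its cross-section, since it may sit over the bowl.

```bash
python3 - <<'E'
from h import *
cw,cs,ct=[viewer.calibration(n) for n in("wrist","scene","top")]
def cross(uv,c):  # y,z line in carton section
    e=RC.inv().apply(np.array(c["eye"])-C); d=RC.inv().apply(ray(uv,c)[0]); return e[1:],d[1:]
def isec(a,ca,b,cb):
    (e1,d1),(e2,d2)=cross(a,ca),cross(b,cb); s=np.linalg.solve(np.c_[d1,-d2],e2-e1); return e1+d1*s[0]
w=cv2.imread("pics/w2.png"); t=cv2.imread("pics/top0.png"); s=cv2.imread("pics/scene0.png")
print("wrist col330", [(r,)+tuple(w[r,330].tolist()) for r in range(198,242,2)])
print("top row181", [(c,)+tuple(t[181,c].tolist()) for c in range(240,268)])
im=viewer.camera("scene")[:,:,::-1]
print("scene row238", [(c,)+tuple(im[238,c].tolist()) for c in range(380,405)])
print("+y top edge", isec((258,217.8),cw,(248.2,184.5),ct)); print("-y top edge", isec((258,235),cw,(254.5,184.5),ct))
E
```

```text
wrist col330 [(198, 59, 110, 157), (200, 61, 116, 166), (202, 58, 111, 158), (204, 66, 75, 93), (206, 127, 77, 36), (208, 127, 76, 34), (210, 126, 74, 33), (212, 128, 76, 36), (214, 126, 74, 33), (216, 125, 74, 32), (218, 139, 82, 35), (220, 188, 116, 47), (222, 188, 115, 50), (224, 190, 117, 50), (226, 189, 116, 51), (228, 188, 117, 51), (230, 188, 116, 49), (232, 186, 112, 48), (234, 188, 112, 45), (236, 114, 118, 150), (238, 59, 114, 162), (240, 60, 116, 165)]
top row181 [(240, 46, 69, 94), (241, 46, 69, 97), (242, 46, 70, 95), (243, 44, 67, 94), (244, 49, 70, 95), (245, 51, 68, 89), (246, 55, 54, 59), (247, 63, 46, 38), (248, 67, 44, 27), (249, 66, 41, 28), (250, 63, 40, 24), (251, 68, 46, 27), (252, 62, 40, 22), (253, 60, 40, 25), (254, 48, 31, 16), (255, 48, 32, 21), (256, 61, 40, 24), (257, 92, 61, 38), (258, 101, 78, 64), (259, 87, 92, 108), (260, 80, 111, 149), (261, 78, 113, 156), (262, 74, 112, 154), (263, 79, 116, 156), (264, 77, 116, 156), (265, 76, 112, 154), (266, 77, 113, 154), (267, 77, 113, 155)]
scene row238 [(380, 107, 121, 126), (381, 105, 119, 126), (382, 101, 117, 125), (383, 102, 117, 125), (384, 101, 117, 124), (385, 97, 110, 116), (386, 84, 91, 94), (387, 76, 67, 64), (388, 87, 59, 40), (389, 108, 69, 39), (390, 120, 78, 46), (391, 119, 77, 42), (392, 124, 82, 48), (393, 121, 77, 43), (394, 122, 79, 49), (395, 123, 80, 47), (396, 116, 79, 56), (397, 97, 77, 74), (398, 75, 83, 96), (399, 64, 83, 104), (400, 74, 93, 107), (401, 99, 113, 120), (402, 114, 129, 134), (403, 110, 126, 132), (404, 87, 107, 119)]
+y top edge [0.0104 0.1026]
-y top edge [-0.0079  0.1078]
```

```bash
python3 - <<'E'
from h import *
cw,cs,ct=[viewer.calibration(n) for n in("wrist","scene","top")]
def cross(uv,c):
    e=RC.inv().apply(np.array(c["eye"])-C); d=RC.inv().apply(ray(uv,c)[0]); return e[1:],d[1:]
def isec(a,ca,b,cb):
    (e1,d1),(e2,d2)=cross(a,ca),cross(b,cb); s=np.linalg.solve(np.c_[d1,-d2],e2-e1); return e1+d1*s[0]
print("eyes",cross((258,217),cw),cross((397,238),cs),cross((248,184),ct))
t=viewer.camera("top")[:,:,::-1]; cv2.imwrite("pics/top2.png",t)
print("top row181", [(c,)+tuple(t[181,c].tolist()) for c in range(240,264)])
for n,r,c in(("+y top",218.5,397),("-y top",235.7,387.5)):
    print(n,isec((330,r),cw,(c,238),cs))
# plate top edge ends: wrist and consistency with z=.13
P=lambda x,y:(190+(x-400)/3.2,160+y/3.2)
A=onz([P(606,187),P(594,268)],.130,cw); print("plate ends at z.13",A,RC.inv().apply(A-C))
B=onz([P(640,140)],.065,cw); print("low end at .065",RC.inv().apply(B-C))
print("bar y if z=.06,.05,.08,.1:",[RC.inv().apply(onz([(330,218.5),(330,235.7),(330,204)],z,cw)-C)[:,1].round(4) for z in(.05,.06,.08,.1)])
E
```

```text
eyes (array([0.1083, 0.3973]), array([-0.3119, -0.9525])) (array([-0.0816,  1.0525]), array([ 0.0831, -0.8694])) (array([-0.1803,  1.1705]), array([ 0.1759, -0.9838]))
top row181 [(240, 45, 68, 91), (241, 48, 67, 94), (242, 42, 66, 90), (243, 43, 67, 90), (244, 45, 66, 90), (245, 49, 62, 82), (246, 76, 66, 66), (247, 98, 69, 47), (248, 102, 68, 42), (249, 105, 69, 43), (250, 103, 67, 42), (251, 105, 69, 44), (252, 98, 67, 39), (253, 87, 59, 38), (254, 60, 39, 24), (255, 44, 26, 13), (256, 45, 40, 44), (257, 48, 61, 81), (258, 42, 65, 89), (259, 46, 69, 92), (260, 47, 67, 93), (261, 47, 68, 93), (262, 44, 66, 91), (263, 46, 66, 92)]
+y top [0.0096 0.099 ]
-y top [-0.0119  0.0967]
plate ends at z.13 [[0.5201 0.2613 0.13  ]
 [0.5196 0.2334 0.13  ]] [[-0.0352  0.0192  0.13  ]
 [-0.0404 -0.0082  0.13  ]]
low end at .065 [[-0.0373  0.0167  0.065 ]]
bar y if z=.06,.05,.08,.1: [array([-0.0067, -0.0306,  0.0129]), array([-0.0034, -0.0266,  0.0157]), array([ 0.0033, -0.0186,  0.0212]), array([ 0.0099, -0.0106,  0.0267])]
```

```bash
python3 - <<'E'
from h import *
cs=viewer.calibration("scene"); e=RC.inv().apply(np.array(cs["eye"])-C)
for uv in((385,260),(395,260),(385,270.5),(395,270.5)):
    d=RC.inv().apply(ray(uv,cs)[0]); print(uv,e+d*((.09-e[0])/d[0]))
# ladle grasp plan: plate centre about carton (-.038,.004)
L=np.array([.519,.2435]); q=rot([0,0,-1],[.02,1,0])
q2=rot([0,0,-1],[-.02,-1,0])
for Q in(q,q2): plan([("above",[L[0],L[1],.26],Q),("grasp",[L[0],L[1],.112],Q)])
E
```

```text
(385, 260) [ 0.09   -0.0134  0.0985]
(395, 260) [0.09   0.0082 0.1049]
(385, 270.5) [ 0.09   -0.0076  0.0472]
(395, 270.5) [0.09   0.0148 0.0542]
above turn [ 0.012 -0.019 -1.371] n>=11.0 | shift mm [ 62.1 -54.5  10.8] n>=2.0 | in old axes [-41.3 -71.6  10.2]
grasp turn [0. 0. 0.] n>=0.0 | shift mm [  0.   0. 148.] n>=3.5 | in old axes [  0.   0. 148.]
above turn [-0.02  -0.012  1.77 ] n>=14.2 | shift mm [-62.1  54.5  10.8] n>=2.0 | in old axes [-41.3 -71.6  10.2]
grasp turn [0. 0. 0.] n>=0.0 | shift mm [  0.   0. 148.] n>=3.5 | in old axes [  0.   0. 148.]
```

The bar's cross-section (y ±10 mm, z 47–102 mm) matches the blue mark on the outer wall. It pierces the walls and overlaps the ladle, so it looks like painted decoration; I'll watch the force on lifting anyway.

```bash
python3 -m crank '-.02 -.035 -.01 0 0 0 -.6;-.02 -.035 -.01 0 0 0 -.6;0 0 -.002 0 0 -.115 -.6;0 0 -.002 0 0 -.115 -.6;0 0 -.002 0 0 -.115 -.6;0 0 -.002 0 0 -.115 -.6;0 0 -.002 0 0 -.115 -.6;0 0 -.002 0 0 -.115 -.6;0 0 -.002 0 0 -.115 -.6;0 0 -.002 0 0 -.115 -.6;0 0 -.002 0 0 -.115 -.6;0 0 -.002 0 0 -.115 -.6;0 0 0 0 0 -.115 -.6;0 0 0 0 0 -.115 -.6;0 0 0 0 0 0 -.6'
python3 - <<'E'
from h import *
q=rot([0,0,-1],[.0,1,0])
plan([("above",[.519,.2415,.24],q),("grasp",[.519,.2415,.103],q)])
w=viewer.camera("wrist")[:,:,::-1]; cw=viewer.calibration("wrist")
cv2.imwrite("pics/w3.png",w)
print(readout.get_obs()["grip_width"],"pred plate ends",proj([[.519,.2415+s,.13] for s in(.017,-.017)],cw).ravel())
E
```

```text
clock: 12.63
eef_pos: [0.5085, 0.2527, 0.2841]
tool_rot: [-0.041, 0.999, -0.008, -0.027]
ft_force: [0.1, -0.4, 0.8]
grip_width: 0.0684
above turn [-0.017 -0.054  0.082] n>=0.8 | shift mm [-10.5 -11.2  44.1] n>=1.1 | in old axes [-12.  -11.3  43.7]
grasp turn [0. 0. 0.] n>=0.0 | shift mm [  0.   0. 137.] n>=3.3 | in old axes [  0.   0. 137.]
0.06854442611078193 pred plate ends [327.6967 208.3812 295.0904 205.7746]
```

View pics/w3.png

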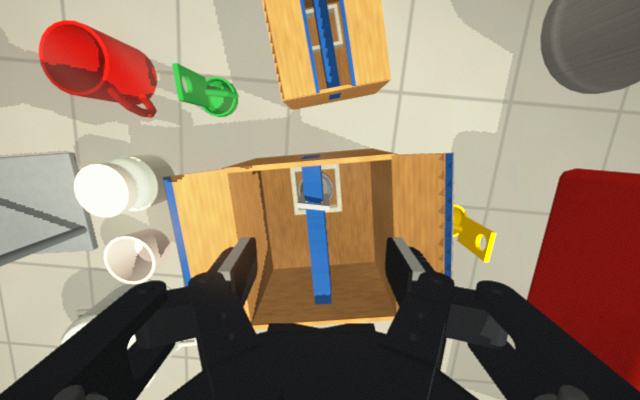

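The plate's top edge runs from (298,206) to (329,208), within about 2 px of prediction, and both flaps are open at either side. Going down to grasp.

```bash
python3 -m crank '-.012 -.0095 0 -.017 -.054 .082 -.6;0 0 .022 0 0 0 -.6;0 0 .022 0 0 0 -.6;0 0 0 0 0 0 -.6'
python3 - <<'E'
from h import *
q=rot([0,0,-1],[.0,1,0])
plan([("above",[.519,.243,.2],q),("grasp",[.519,.243,.103],q)])
E
```

```text
clock: 13.02
eef_pos: [0.5217, 0.2465, 0.2375]
tool_rot: [0.008, 1.0, -0.0, 0.001]
ft_force: [-1.2, -0.1, -0.7]
grip_width: 0.0684
above turn [-0.001  0.003 -0.017] n>=0.1 | shift mm [ 2.7 -3.5 37.5] n>=0.9 | in old axes [ 2.7 -3.5 37.5]
grasp turn [0. 0. 0.] n>=0.0 | shift mm [ 0.  0. 97.] n>=2.3 | in old axes [ 0.  0. 97.]
```

```bash
python3 -m crank '.003 -.003 .02 0 0 -.017 -.6;0 0 .022 0 0 0 -.6;0 0 .022 0 0 0 -.6;0 0 .022 0 0 0 -.6;0 0 .022 0 0 0 -.6;0 0 .022 0 0 0 -.6;0 0 0 0 0 0 -.6' 
python3 - <<'E'
from h import *
plan([("grasp",[.519,.243,.103],rot([0,0,-1],[.0,1,0]))])
E
```

```text
clock: 13.6
eef_pos: [0.5205, 0.2469, 0.1075]
tool_rot: [0.005, 1.0, -0.001, 0.003]
ft_force: [-1.1, 0.1, 0.2]
grip_width: 0.0679
grasp turn [-0.002  0.006 -0.011] n>=0.1 | shift mm [ 1.5 -3.9  4.5] n>=0.1 | in old axes [ 1.5 -3.9  4.5]
```

```bash
python3 -m crank '.001 -.004 .003 0 0 -.01 0;0 0 0 0 0 0 .4;0 0 0 0 0 0 1;0 0 0 0 0 0 1;0 0 0 0 0 0 1;0 0 0 0 0 0 1;0 0 0 0 0 0 1' && python3 -m crank '0 0 -.01 0 0 0 1;0 0 -.01 0 0 0 1;0 0 -.01 0 0 0 1;0 0 0 0 0 0 1'
```

```text
clock: 14.18
eef_pos: [0.5225, 0.2446, 0.1108]
tool_rot: [0.001, 1.0, 0.0, 0.006]
ft_force: [-0.1, -0.2, -1.2]
grip_width: 0.0326
clock: 14.52
eef_pos: [0.5221, 0.2446, 0.1444]
tool_rot: [0.001, 1.0, 0.0, 0.007]
ft_force: [0.4, 0.4, -1.2]
grip_width: 0.0329
```

```bash
python3 -m crank '0 0 -.02 0 0 0 1;0 0 -.03 0 0 0 1;0 0 -.035 0 0 0 1;0 0 -.035 0 0 0 1;0 0 -.03 0 0 0 1;0 0 -.015 0 0 0 1;0 0 0 0 0 0 1'
python3 - <<'E'
from h import *
ct=viewer.calibration("top"); print("jar,cup,mug",onz([(340,202)],.11,ct),onz([(343,166)],.055,ct),onz([(352,251)],.09,ct))
w=viewer.camera("wrist")[:,:,::-1]; s=viewer.camera("scene")[:,:,::-1]; cv2.imwrite("pics/l1.png",np.hstack([cv2.resize(s[100:300,300:500],(400,400)),w[:,120:520]]))
ry=np.radians(8.5); px=np.array([np.cos(ry),np.sin(ry),0]); Q=rot([0,0,-1],[-np.sin(ry),np.cos(ry),0])
tip=np.array([.541,-.1685,.193]); a=tip-px*.06
plan([("over",[a[0],a[1],.31],Q),("pre",[a[0],a[1],.193-.005],Q)])
print(readout.get_obs()["ft_force"],readout.get_obs()["grip_width"])
E
```

```text
clock: 15.1
eef_pos: [0.518, 0.2436, 0.318]
tool_rot: [0.001, 1.0, 0.0, 0.006]
ft_force: [0.4, -0.1, -1.7]
grip_width: 0.0332
jar,cup,mug [[0.5224 0.0072 0.11  ]] [[ 0.6331 -0.0062  0.055 ]] [[ 0.388  -0.0228  0.09  ]]
over turn [-0.002  0.007 -0.151] n>=1.2 | shift mm [  97.2 -410.7    4.4] n>=10.1 | in old axes [  34.3 -420.6    5. ]
pre turn [0. 0. 0.] n>=0.0 | shift mm [  0.   0. 122.] n>=2.9 | in old axes [  0.   0. 122.]
[ 0.3279 -0.4547 -1.7043] 0.03295481693931387
```

View pics/l1.png

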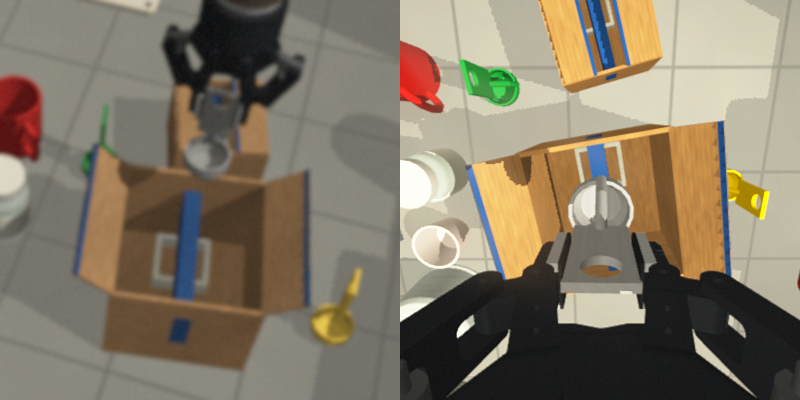

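Ladle is held upright and clear of the carton (right half: bowl at (600,200), eye hole at (600,265)); grip width is 33 mm. Moving to the rack.

```bash
python3 -m crank '.002 -.02 0 0 0 0 1;.002 -.028 0 0 0 0 1;.002 -.028 0 0 0 0 1;.002 -.028 0 0 0 0 1;.002 -.028 0 0 0 0 1;.002 -.028 0 0 0 0 1;.002 -.028 0 0 0 0 1;.002 -.028 0 0 0 0 1;.002 -.028 0 0 0 0 1;.002 -.028 0 0 0 0 1;.002 -.028 0 0 0 0 1;.002 -.028 0 0 0 0 1;.002 -.028 0 0 0 0 1;.002 -.028 0 0 0 0 1;.002 -.02 0 0 0 -.075 1;.002 -.012 0 0 0 -.075 1;0 0 0 0 0 0 1'
python3 - <<'E'
from h import *
ry=np.radians(8.5); px=np.array([np.cos(ry),np.sin(ry),0]); Q=rot([0,0,-1],[-np.sin(ry),np.cos(ry),0])
tip=np.array([.541,-.1685,.193]); a=tip-px*.06
plan([("over",[a[0],a[1],.26],Q),("pre",[a[0],a[1],.193-.005],Q)])
o=readout.get_obs(); cw=viewer.calibration("wrist"); p=o["eef_pos"];q=R.from_quat(o["tool_rot"])
w=viewer.camera("wrist")[:,:,::-1]; s=viewer.camera("scene")[:,:,::-1];t=viewer.camera("top")[:,:,::-1]
for n,i in(("w",w),("s",s),("t",t)): cv2.imwrite(f"pics/r_{n}.png",i)
print("eye pred px",proj([p+q.apply([0,0,z]) for z in(-.003,-.006)],cw).ravel())
print("tip pred px w",proj([tip,tip+px*.08-[0,0,.013]],cw).ravel())
b,g,r=[w[:,:,i].astype(int) for i in range(3)]; m=((r>110)&(g<70)&(b<80)).astype(np.uint8)
n,l,st,ce=cv2.connectedComponentsWithStats(m); print([(st[i].tolist(),ce[i].round(1)) for i in range(1,n) if st[i,4]>30])
E
```

```text
clock: 16.62
eef_pos: [0.4656, -0.1896, 0.2724]
tool_rot: [-0.08, 0.996, 0.003, -0.032]
ft_force: [0.4, -0.0, -1.5]
grip_width: 0.0332
over turn [ 0.011 -0.064  0.011] n>=0.5 | shift mm [-17.7   9.7  12.4] n>=0.6 | in old axes [-18.6   9.4  11.4]
pre turn [0. 0. 0.] n>=0.0 | shift mm [ 0.  0. 72.] n>=1.7 | in old axes [ 0.  0. 72.]
eye pred px [320.7219 266.5027 320.7181 269.6672]
tip pred px w [330.4452 309.5744 328.2868 378.3235]
[([415, 113, 93, 83, 5232], array([463.3, 148.3])), ([323, 306, 9, 22, 181], array([327. , 317.1])), ([177, 327, 4, 11, 31], array([178.4, 332.6]))]
```

```bash
python3 -m crank '-.018 .0085 .011 .011 -.064 .011 1;0 0 0 0 0 0 1;0 0 .02 0 0 0 1;0 0 .02 0 0 0 1;0 0 .015 0 0 0 1;0 0 0 0 0 0 1'
cat >> h.py <<'E'
def rackview(tag,tip):
    ry=np.radians(8.5); px=np.array([np.cos(ry),np.sin(ry),0]); Q=rot([0,0,-1],[-np.sin(ry),np.cos(ry),0])
    o=readout.get_obs(); cw=viewer.calibration("wrist"); p=np.array(o["eef_pos"]);q=R.from_quat(o["tool_rot"])
    print("grip",o["grip_width"],"F",o["ft_force"])
    w=viewer.camera("wrist")[:,:,::-1]; s=viewer.camera("scene")[:,:,::-1];t=viewer.camera("top")[:,:,::-1]
    for n,i in(("w",w),("s",s),("t",t)): cv2.imwrite(f"pics/{tag}_{n}.png",i)
    print("tip/root pred px w",proj([tip,tip+px*.08-[0,0,.013]],cw).ravel())
    b,g,r=[w[:,:,i].astype(int) for i in range(3)]; m=((r>110)&(g<70)&(b<80)).astype(np.uint8)
    n,l,st,ce=cv2.connectedComponentsWithStats(m)
    for i in range(1,n):
        if st[i,4]>30: 
            k=l==i; print(st[i].tolist(),ce[i].round(1),"top row mean col",np.nonzero(k[st[i,1]+3])[0].mean(),"bottom",np.nonzero(k[st[i,1]+st[i,3]-3])[0].mean())
    return p,q,px,Q
E
python3 - <<'E'
from h import *
tip=np.array([.541,-.170,.193])
p,q,px,Q=rackview("r2",tip)
plan([("pre",tip-px*.06-[0,0,.005],Q),("in",tip+px*.04-[0,0,.005+.0065],Q)])
E
```

```text
clock: 17.27
eef_pos: [0.482, -0.1687, 0.2039]
tool_rot: [-0.077, 0.997, 0.001, 0.0]
ft_force: [-1.5, 0.2, -2.3]
grip_width: 0.0329
grip 0.032893852482453245 F [-1.4815  0.1527 -2.2997]
tip/root pred px w [303.0782 343.6418 305.4907 422.7991]
[424, 67, 130, 113, 9866] [491.8 117. ] top row mean col 513.5 bottom 514.5
[73, 339, 14, 12, 91] [ 78.8 343.8] top row mean col 81.0 bottom 75.5
pre turn [-0.001  0.006  0.005] n>=0.1 | shift mm [ 4.  -8.5 19.6] n>=0.5 | in old axes [ 4.1 -8.4 19.6]
in turn [0. 0. 0.] n>=0.0 | shift mm [-100.    -0.     6.5] n>=2.4 | in old axes [-100.    -0.     6.5]
```

```bash
python3 -m crank '.004 -.0085 .018 0 0 0 1;0 0 0 0 0 0 1'
python3 - <<'E'
from h import *
tip=np.array([.541,-.170,.193])
p,q,px,Q=rackview("r3",tip)
py=np.array([-px[1],px[0],0]); cw=viewer.calibration("wrist")
print("taken tip pred",proj([tip-py*.13,tip-py*.13+px*.03-[0,0,.005]],cw).ravel())
plan([("pre",tip-px*.06-[0,0,.005],Q),("in",tip+px*.04-[0,0,.005+.0065],Q)])
s=cv2.imread("pics/r3_s.png");t=cv2.imread("pics/r3_t.png");w=cv2.imread("pics/r3_w.png")
cs,ct=viewer.calibration("scene"),viewer.calibration("top")
print("scene tip",proj([tip,p+[0,0,.005]],cs).ravel(),"top",proj([tip,p],ct).ravel())
f=lambda i,x,y:cv2.resize(i[y:y+75,x:x+100],(400,300),interpolation=cv2.INTER_CUBIC)
cv2.imwrite("pics/v11.png",np.vstack([np.hstack([f(s,165,120),f(t,370,145)]),np.hstack([cv2.resize(w[200:400,187:453],(400,300)),cv2.resize(w,(400,300))])]))
E
```

```text
clock: 17.58
eef_pos: [0.4839, -0.179, 0.1926]
tool_rot: [-0.077, 0.997, -0.002, 0.006]
ft_force: [-1.2, 0.3, -2.2]
grip_width: 0.0327
grip 0.0326819951521076 F [-1.2151  0.3167 -2.2126]
tip/root pred px w [320.929  358.0322 320.2494 437.3691]
[439, 62, 144, 119, 11561] [514.4 115.1] top row mean col 541.0 bottom 535.5
taken tip pred [ 90.1188 347.2629 107.7896 380.5711]
pre turn [-0.006  0.017  0.007] n>=0.2 | shift mm [4.4 0.7 7.8] n>=0.2 | in old axes [4.5 0.8 7.7]
in turn [0. 0. 0.] n>=0.0 | shift mm [-100.    -0.     6.5] n>=2.4 | in old axes [-100.    -0.     6.5]
scene tip [227.6361 151.8803 233.9048 132.5793] top [411.0202 189.8349 415.7029 212.3436]
```

View pics/v11.png

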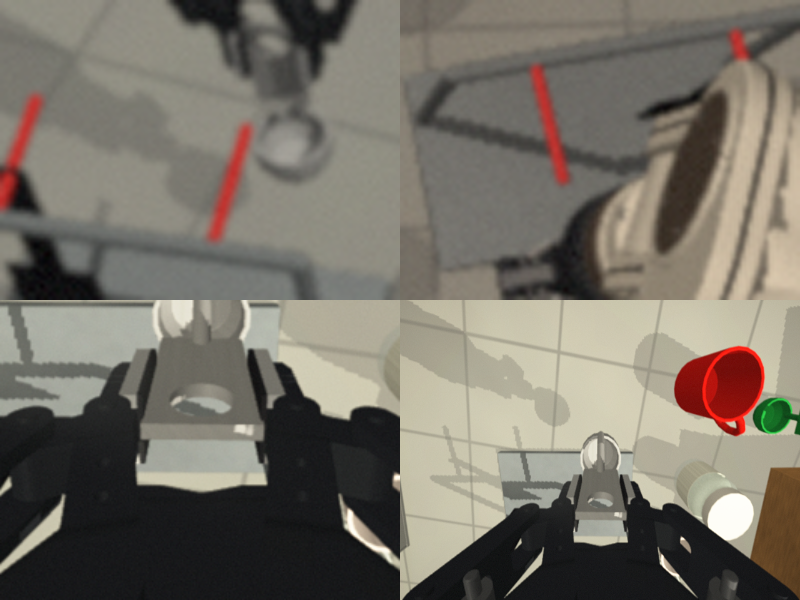

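The scene crop shows the peg tip at (247,125), within about 1 px of prediction. The wrist view shows the eye hole centred between the fingers, crop (202,399). I'll check the eye height from the hole's outline.

```bash
python3 - <<'E'
from h import *
o=readout.get_obs(); cw=viewer.calibration("wrist"); p=np.array(o["eef_pos"]);q=R.from_quat(o["tool_rot"])
P=lambda *v:proj([p+q.apply(v)],cw).round(1)[0]
for h in(0,.0025,.005): print(h,"hole top/bot front",P(-.0025,0,-h-.01),P(-.0025,0,-h+.01),"plate top edge front/back",P(-.0025,0,-h-.014),P(.0025,0,-h-.014),"plate bottom",P(-.0025,0,-h+.051))
w=cv2.imread("pics/r3_w.png").astype(int)
print("col 321",[(r,w[r,319:324].mean((0,1)).round().astype(int).item() if 0 else int(w[r,318:325].mean())) for r in range(222,300)])
E
```

```text
0 hole top/bot front [320.7 279. ] [320.7 258.6] plate top edge front/back [320.7 283.9] [320.7 273.9] plate bottom [320.7 229.8]
0.0025 hole top/bot front [320.7 282. ] [320.7 260.9] plate top edge front/back [320.7 287.1] [320.7 277. ] plate bottom [320.7 231.2]
0.005 hole top/bot front [320.7 285.1] [320.7 263.2] plate top edge front/back [320.7 290.4] [320.6 280.1] plate bottom [320.7 232.6]
col 321 [(222, 117), (223, 117), (224, 117), (225, 117), (226, 118), (227, 118), (228, 117), (229, 112), (230, 104), (231, 102), (232, 102), (233, 102), (234, 101), (235, 102), (236, 102), (237, 101), (238, 101), (239, 102), (240, 103), (241, 101), (242, 103), (243, 102), (244, 101), (245, 103), (246, 103), (247, 102), (248, 102), (249, 103), (250, 102), (251, 102), (252, 102), (253, 101), (254, 102), (255, 112), (256, 129), (257, 134), (258, 134), (259, 134), (260, 135), (261, 134), (262, 134), (263, 134), (264, 144), (265, 165), (266, 171), (267, 172), (268, 164), (269, 152), (270, 141), (271, 120), (272, 101), (273, 97), (274, 97), (275, 97), (276, 98), (277, 99), (278, 102), (279, 101), (280, 101), (281, 100), (282, 109), (283, 129), (284, 135), (285, 135), (286, 134), (287, 133), (288, 134), (289, 132), (290, 133), (291, 131), (292, 132), (293, 153), (294, 165), (295, 166), (296, 166), (297, 166), (298, 167), (299, 166)]
```

```bash
python3 -m crank '0 .001 .006 -.006 .017 .007 1;-.012 0 0 0 0 0 1;-.012 0 0 0 0 0 1;-.012 0 0 0 0 0 1;0 0 0 0 0 0 1'
python3 - <<'E'
from h import *
tip=np.array([.541,-.1703,.193]); ry=np.radians(8.5); px=np.array([np.cos(ry),np.sin(ry),0]); Q=rot([0,0,-1],[-np.sin(ry),np.cos(ry),0])
plan([("pre",tip-px*.01-[0,0,.006],Q),("in",tip+px*.04-[0,0,.006+.0065],Q)])
E
```

```text
clock: 18.15
eef_pos: [0.525, -0.1721, 0.194]
tool_rot: [-0.073, 0.997, -0.001, 0.002]
ft_force: [-0.1, -0.1, -1.2]
grip_width: 0.0334
pre turn [-0.002  0.003 -0.002] n>=0.0 | shift mm [-6.1 -0.6  7. ] n>=0.2 | in old axes [-6.1 -0.6  7. ]
in turn [0. 0. 0.] n>=0.0 | shift mm [-50.   -0.    6.5] n>=1.2 | in old axes [-50.   -0.    6.5]
```

```bash
python3 -m crank '0 0 .007 0 0 0 1;0 0 0 0 0 0 1;0 0 0 0 0 0 1'
python3 - <<'E'
from h import *
tip=np.array([.541,-.1703,.193]); ry=np.radians(8.5); px=np.array([np.cos(ry),np.sin(ry),0]); Q=rot([0,0,-1],[-np.sin(ry),np.cos(ry),0])
plan([("pre",tip-px*.01-[0,0,.006],Q),("in",tip+px*.04-[0,0,.006+.0065],Q)])
E
```

```text
clock: 18.4
eef_pos: [0.525, -0.1717, 0.1867]
tool_rot: [-0.073, 0.997, -0.001, 0.001]
ft_force: [0.2, 0.5, -1.5]
grip_width: 0.0329
pre turn [-0.002  0.002 -0.002] n>=0.0 | shift mm [-6.1 -1.  -0.3] n>=0.1 | in old axes [-6.1 -1.  -0.3]
in turn [0. 0. 0.] n>=0.0 | shift mm [-50.   -0.    6.5] n>=1.2 | in old axes [-50.   -0.    6.5]
```

```bash
python3 -m crank '-.008 -.001 .001 0 0 0 1;-.008 0 .001 0 0 0 1;0 0 0 0 0 0 1' ; python3 -m crank '-.006 0 .002 0 0 0 1;-.006 0 .002 0 0 0 1;0 0 0 0 0 0 1'
python3 - <<'E'
from h import *
tip=np.array([.541,-.1703,.193]); ry=np.radians(8.5); px=np.array([np.cos(ry),np.sin(ry),0]); Q=rot([0,0,-1],[-np.sin(ry),np.cos(ry),0])
p=readout.get_obs()["eef_pos"]; s=(np.array(p)-tip)@px; print("depth",s,"line z for TCP",.193-s*.1625-.006)
plan([("in",tip+px*.04-[0,0,.006+.0065],Q)])
E
```

```text
clock: 18.65
eef_pos: [0.5406, -0.1704, 0.1845]
tool_rot: [-0.072, 0.997, -0.001, 0.001]
ft_force: [1.3, 0.0, -0.8]
grip_width: 0.0326
clock: 18.9
eef_pos: [0.5541, -0.1686, 0.1802]
tool_rot: [-0.072, 0.997, -0.001, 0.001]
ft_force: [-0.5, -0.1, -0.9]
grip_width: 0.033
depth 0.013174605317180878 line z for TCP 0.1848591266359581
in turn [-0.002  0.001 -0.004] n>=0.0 | shift mm [-26.8   0.3  -0.3] n>=0.6 | in old axes [-26.8   0.4  -0.2]
```

```bash
python3 -m crank '-.007 0 -.001 0 0 0 1;-.007 0 0 0 0 0 1;-.007 0 0 0 0 0 1;-.006 0 0 0 0 0 1;0 0 0 0 0 0 1'
python3 - <<'E'
from h import *
tip=np.array([.541,-.1703,.193])
p,q,px,Q=rackview("r5",tip)
print("depth",(p-tip)@px,"z",p[2])
plan([("in",tip+px*.04-[0,0,.006+.0065],Q)])
s=cv2.imread("pics/r5_s.png");t=cv2.imread("pics/r5_t.png");w=cv2.imread("pics/r5_w.png")
f=lambda i,x,y:cv2.resize(i[y:y+75,x:x+100],(400,300),interpolation=cv2.INTER_CUBIC)
cv2.imwrite("pics/v12.png",np.hstack([f(s,165,120),cv2.resize(w[200:320,241:401],(400,300),interpolation=cv2.INTER_CUBIC)]))
m=(w[:,:,2]>90)&(w[:,:,1]<60)&(w[:,:,0]<70); k=m[200:330,280:370]; print("red px near hole",k.sum(), np.argwhere(k).mean(0)+[200,280] if k.any() else "", np.argwhere(k).min(0)+[200,280] if k.any() else "",np.argwhere(k).max(0)+[200,280] if k.any() else "")
E
```

```text
clock: 19.32
eef_pos: [0.584, -0.1641, 0.181]
tool_rot: [-0.072, 0.997, -0.001, 0.001]
ft_force: [-0.3, 0.7, -1.7]
grip_width: 0.0329
grip 0.03293278313533962 F [-0.2784  0.6823 -1.6751]
tip/root pred px w [320.9231 182.7014 321.4479 324.4035]
[453, 0, 146, 65, 5832] [522.8  23.8] top row mean col 523.5 bottom 554.0
[310, 177, 19, 101, 1657] [319.1 226.7] top row mean col 318.5 bottom 320.0
[0, 180, 64, 108, 2125] [ 29.9 236.9] top row mean col 6.0 bottom 47.0
[48, 291, 37, 37, 754] [ 67.2 307.2] top row mean col 61.0 bottom 70.5
[313, 294, 16, 33, 461] [320.  308.9] top row mean col 320.0 bottom 320.0
depth 0.043473129148516754 z 0.1810100777459011
in turn [-0.001 -0.    -0.004] n>=0.0 | shift mm [1.9 0.2 0.4] n>=0.0 | in old axes [1.9 0.2 0.4]
red px near hole 1714 [255.4953 319.3197] [200 311] [325 327]
```

The wrist mask shows the peg entering the hole. It is visible in rows 177–278 in front of the plate and 294–327 behind it, centred at column 319–320. Lower it until it rests, then release.

```bash
python3 -m crank '0 0 .003 0 0 0 1;0 0 .002 0 0 0 1;0 0 0 0 0 0 1'; python3 -m crank '0 0 .002 0 0 0 1;0 0 0 0 0 0 1';python3 -m crank '0 0 .0015 0 0 0 1;0 0 0 0 0 0 1'
```

```text
clock: 19.72
eef_pos: [0.5816, -0.1644, 0.1756]
tool_rot: [-0.072, 0.997, -0.001, -0.0]
ft_force: [0.2, -0.3, -2.0]
grip_width: 0.033
clock: 19.88
eef_pos: [0.581, -0.1645, 0.1732]
tool_rot: [-0.072, 0.997, -0.0, -0.001]
ft_force: [0.5, 0.2, -1.9]
grip_width: 0.0327
clock: 20.05
eef_pos: [0.581, -0.1647, 0.1718]
tool_rot: [-0.072, 0.997, -0.001, -0.001]
ft_force: [-0.1, -0.4, -1.5]
grip_width: 0.0328
```

```bash
for i in 1 2 ; do python3 -m crank '0 0 .0015 0 0 0 1;0 0 0 0 0 0 1' | grep -E 'eef|force'; done
```

```text
eef_pos: [0.5813, -0.1648, 0.1716]
ft_force: [-0.2, -0.4, -0.3]
eef_pos: [0.5816, -0.1648, 0.1715]
ft_force: [-0.3, 0.4, -1.3]
```

```bash
python3 -m crank '0 0 .003 0 0 0 1;0 0 0 0 0 0 1' | grep -E 'eef|force'; python3 -m crank '0 0 .002 0 0 0 1;0 0 0 0 0 0 1' | grep -E 'eef|force'
python3 - <<'E'
from h import *
p,q,px,Q=rackview("r6",np.array([.541,-.1703,.193]))
E
```

```text
eef_pos: [0.5823, -0.1651, 0.1714]
ft_force: [0.2, -0.3, -1.8]
eef_pos: [0.5828, -0.1652, 0.1712]
ft_force: [-0.2, 0.2, -0.8]
grip 0.03272006673002917 F [-0.2259  0.1712 -0.7895]
tip/root pred px w [322.7973 192.2169 323.2558 340.0221]
[460, 0, 149, 63, 5678] [534.   22.8] top row mean col 531.5 bottom 565.5
[311, 186, 20, 92, 1706] [320.8 231.5] top row mean col 320.5 bottom 321.0
[0, 219, 49, 84, 1652] [ 22.2 267.2] top row mean col 0.0 bottom 30.5
[314, 294, 16, 35, 546] [321.5 310.6] top row mean col 321.5 bottom 321.5
[32, 306, 40, 38, 852] [ 53.7 322.7] top row mean col 46.5 bottom 57.0
```

```bash
python3 - <<'E'
from h import *
o=readout.get_obs()
for k in("joint_pos","tau","ft_force","ft_torque"): print(k,o[k])
cs=viewer.calibration("scene")
s=cv2.imread("pics/r6_s.png"); t=cv2.imread("pics/r6_t.png")
f=lambda i,x,y:cv2.resize(i[y:y+75,x:x+100],(400,300),interpolation=cv2.INTER_CUBIC)
cv2.imwrite("pics/v12.png",np.hstack([f(s,170,115),f(t,370,140)]))
E
```

```text
joint_pos [-0.2755  0.483   0.1547  1.2328 -0.0013 -0.419 ]
tau [ -0.0579 -45.5741  23.716   -0.5113  -0.0267  -0.0005]
ft_force [-0.6781  0.174   3.9953]
ft_torque [ 0.0934  0.2082 -0.0621]
```

Force is now +4 N upward: the ladle rests on the peg. Releasing.

```bash
python3 -m crank '0 0 0 0 0 0 .3;0 0 0 0 0 0 0;0 0 0 0 0 0 -.3;0 0 0 0 0 0 -.4;0 0 0 0 0 0 -.4;0 0 0 0 0 0 -.4'
python3 -m crank '0 0 -.008 0 0 0 -.4;0 0 -.012 0 0 0 -.4;0 0 -.02 0 0 0 -.4;0 0 -.03 0 0 0 -.4;0 0 -.03 0 0 0 -.4;.02 0 -.02 0 0 0 -.4;.03 0 0 0 0 0 -.4;.03 0 0 0 0 0 -.4;.03 0 0 0 0 0 -.4;.03 0 0 0 0 0 -.4;0 0 0 0 0 0 -.4;0 0 0 0 0 0 -.4'
python3 - <<'E'
from h import *
s,t,w=[viewer.camera(n)[:,:,::-1] for n in("scene","top","wrist")]
f=lambda i,x,y:cv2.resize(i[y:y+75,x:x+100],(400,300),interpolation=cv2.INTER_CUBIC)
cv2.imwrite("pics/v12.png",np.vstack([np.hstack([f(s,165,115),f(t,370,140)]),np.hstack([cv2.resize(w[:,53:587],(400,300)),cv2.resize(s[90:390,150:550],(400,300))])]))
E
```

```text
clock: 21.37
eef_pos: [0.5826, -0.1652, 0.1682]
tool_rot: [-0.072, 0.997, -0.002, 0.003]
ft_force: [-0.1, -0.2, 0.1]
grip_width: 0.0601
clock: 22.37
eef_pos: [0.4383, -0.1849, 0.2972]
tool_rot: [-0.073, 0.997, -0.003, 0.004]
ft_force: [0.4, -1.0, 0.4]
grip_width: 0.0598
```

View pics/v12.png

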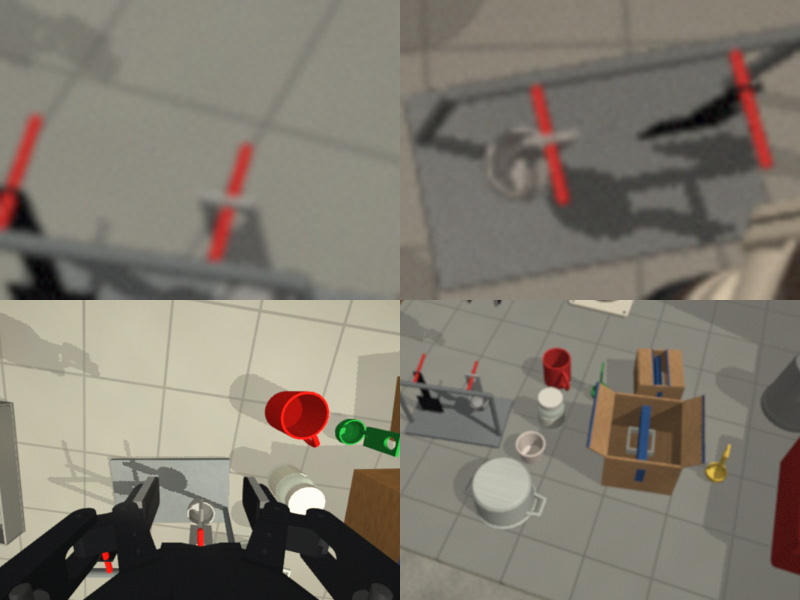

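The ladle hangs on the free peg: plate at scene crop (228,205), with the peg through it in the top crop. Flaps are still out, the bystanders are in place and the gripper is clear. I'll check it has settled, then hand in.

```bash
python3 -m crank '0 0 0 0 0 0 -.4;0 0 0 0 0 0 -.4;0 0 0 0 0 0 -.4;0 0 0 0 0 0 -.4;0 0 0 0 0 0 -.4;0 0 0 0 0 0 -.4;0 0 0 0 0 0 -.4;0 0 0 0 0 0 -.4;0 0 0 0 0 0 -.4;0 0 0 0 0 0 -.4;0 0 0 0 0 0 -.4;0 0 0 0 0 0 -.4' | head -1
python3 - <<'E'
from h import *
from workcell import order
G=lambda:cv2.GaussianBlur(viewer.camera("top"),(5,5),0).astype(int)
import subprocess
a=G(); b=[G() for _ in range(5)][-1]; k=(slice(140,215),slice(370,440))
print("motion diff max",np.abs(a-b)[k].max(),"joint vel",np.abs(readout.get_obs()["joint_vel"]).max())
c=cv2.GaussianBlur(cv2.imread("pics/top0.png")[:,:,::-1],(5,5),0).astype(int)
for n,(x,y) in {"jar":(340,202),"cup":(343,166),"mug":(352,251),"pot":(347,118)}.items(): print(n,"change since start",np.abs(b-c)[y-12:y+12,x-12:x+12].mean().round(1))
print(order.job_done())
E
```

```text
clock: 23.52
motion diff max 4 joint vel 0.0010953293764750078
jar change since start 3.6
cup change since start 1.6
mug change since start 0.7
pot change since start 0.8
the job is handed in; nothing more can be done
None
```

The ladle hangs by its handle hole on the free red peg, both carton flaps are folded right out, and I handed the job in at about 24 s.

- **Flaps:** I folded the left flap out first, then the right. The right one took a second push because the fingertip slipped over its edge the first time. In the scene picture taken before the grasp, the left measured about 2.55 rad and the right about 2.4–2.6 rad. In the last picture both were still open.
- **Ladle:** I gripped the plate by its edges, lifted it out, threaded the eye about 40 mm onto the peg, and lowered it until it rested on the peg. Then I released it and backed the gripper clear.
- **Last checks:** The pictures show the peg through the plate. The ladle was still between frames just before hand-in. The pot, mug and teacup looked unchanged from the start. The jar's image patch differed slightly more (3.6 against 0.7–1.6 grey levels), which I took for shading; I did not check it further.
- **Disagreements:** The views of the peg tip differed by about 2–4 mm, so I aimed between them. The blue bar inside the carton seemed to run through the ladle. The bowl lifted past it without any force, so it is not solid.

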